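Hang the spice shelf on its slotted stand

ROBOT

A 6-joint arm with a two-finger parallel gripper is mounted at the origin on a cart in front of the work surface, level with it; the furniture and walls round the work are solid. World frame = base frame: x ahead of the robot, y to its left, z up, the work surface at z = 0. Lengths are in mm, angles in rad, forces in N, time in s.
With the tool pointing down it reaches from about 350 to 775 mm from the base axis. Payload 7.3 kg.
Tool frame: the origin (TCP) lies on the front face of the gripper's body, between the roots of the fingers; the fingertips stand 66 mm ahead of it and the grasp point (between the pads) lies 47 mm ahead of it (bot.tcp_to_grasp is the z of the grasp point in the tool frame, in mm); z points along the fingers, y is the direction in which the jaws open and shut (so a half turn about z gives the same grasp; the last joint's range is limited). The gripper opens to 92 mm and grips with 3 to 60 N. Pads are 19 mm wide; open, the fingers measure 130 mm over their backs; the gripper's body (75 mm by 190 mm) begins 47 mm behind the grasp point.
Start: joints at [-1.448, 0.342, 1.524, -0, 1.275, -0.146], TCP at [139.448, -506.155, 292.241] pointing down, gripper open.
Joint ranges: [-2.53, 2.53], [-0.77, 2.02], [0.04, 2.7], [-1, 4.14], [0.28, 2.66], [-3.11, 3.11]. Speed limits (rad/s): [2.57, 2.57, 3.14, 3.14, 3.14, 3.14].

INTERFACE

Orientations are given as [roll, pitch, yaw] about the fixed x, y, z axes, in that order (R = Rz(yaw) Ry(pitch) Rx(roll)).
In Python, from plant import bot gives the robot as it stands.
- The arm moves only by the tool carry_out, never from a script. Its argument "deltas" is a list that holds one entry, the list of rows, each a list of 4 numbers: the shift along the tool's x, y, z in mm, then the turn about the tool's z in units of 5 degrees (1.0 is 5 degrees). A call has 1 to 20 rows; each row is the pose to reach, as a shift and turn from the pose commanded when the call began, along the tool's axes at that moment; what a row does not reach only later rows make up. A row lasts 1/10 s, in which the tool goes at most 50 mm and 8.59 degrees, less where a joint would pass 70% of its speed; a pose out of reach is approached as far as the arm can. A call with a gripper value outside its range is refused whole. "fingers" is the finger opening in mm, from 0 to 91.8, set as the call begins (left out, the last holds). The fingers move at their own pace and stop on an object; the grip force is fixed at half the most. Time passes only in rows, so rows that repeat a pose let the fingers close. It gives the time, the measured TCP pose, the force and the opening at its end, in the units of the state.
- bot.get_obs(): the state, without advancing time (a new reading comes with each control period).
- bot.capture(name): name is "scene" or "top" or "wrist"; returns (picture, depth): 384x512x3 uint8, blue, green, red; 384x512 float32, mm along the optical axis (not along the pixel's ray), 0 where there is no reading.
- bot.camera_model(name): a dict with "K" (3x3 intrinsics, pixels), "camera_from_world" (4x4, takes a point from world to camera coordinates). Camera axes: x right, y down, z forward; pixel columns grow to the right and rows downward; lengths in mm; the calibration is good to about 2 mm. A picture is of the moment at which its call begins: read the wrist's pose just before it. camera_model takes no time and is no camera call; for the wrist camera it gives the pose at the moment of the call.
- bot.close_job(): hands the job in, once; it reports no verdict.
The state is a dict: "time": time; "joint_positions": joint angles; "dq": joint speeds; "tau": joint torques, N m; "tool_pos": TCP position; "tcp_rot": TCP orientation; "contact_force": force on the tool from outside, world axes, zero at the start; "moment": the same for the moment, N m; "grip_width": finger opening in mm.
Only numpy, scipy, OpenCV 4.12 (cv2) and the standard library are available. Lean on these libraries where they do the work, as an engineer would, in place of code of your own. Each camera call takes 0.05 s, during which the arm holds its last target. There are 200 camera calls.

TASK

Hang the loose spice shelf on the white slotted stand, above the shelf that already hangs there: pass its two hooks into the pair of free slots, then press it down until it is fully home and the spring catch snaps out over the crossbar of its back plate. Do not push the other things on the worktop about, and leave the jar on the lower shelf where it is.

Things in the scene. Friction and masses are not known exactly. Their poses are not given: they have to be found in the camera images.
- shelf: Loose aluminium spice shelf (0.18 kg) standing upright on the worktop. Origin: middle of the lower rear edge; x to the rear (as the hooks point), y left, z up. Floor 80 deep (x -80 to 0), 130 wide, 5 thick, rim 14 high. Back plate x -5 to 0, 70 high, 130 wide; in its middle (y -18 to 18) a window z 12 to 46, a crossbar z 46 to 56, and above that a notch open at the top.
- shelf_fin (a point): Middle of the top edge of the shelf's upright fin, the place to grip and to press on: 12 mm thick (across y), 50 mm long (x -60 to -10 in the shelf's frame), from the floor up to z = 70. This point is at (-35, 0, 70) in the shelf's frame.
- shelf_hooks (a point): Point midway between the shelf's two hooks, at (11, 0, 34) in its frame, level with the lips' lower ends. Hooks at y -38 and 38, each 14 mm wide: a neck (z 62 to 70) runs back to x = 13.5; from it a lip x 8.5 to 13.5 hangs down to z = 34 (28 mm below the neck).
- stand: White steel slotted stand, fixed. Origin on the worktop under the middle of the upright's front face; x from front to back (shelves hang on the -x side), y left, z up. Base plate x -90 to 45, y -75 to 75, 10 high. Upright plate x 0 to 6, y -65 to 65, top z = 280, side flanges back to x = 26. A fixed shelf of the same shape hangs below, underside at z = 20, fin top at z = 90.
- stand_slots (a point): Point on the upright's front face midway between the lower ends of the two free slots, at (0, 0, 212) in the stand's frame. Slots centred at y -38 and 38, each 26 mm wide, from z = 212 to z = 262, right through the 6 mm plate.
- stand_seat (a point): Where the loose shelf's origin comes when fully home, necks resting on the slots' lower ends: (0, 0, 150) in the stand's frame, axes parallel to the stand's. Some play is left: 6 mm to either side, up to 3 mm off the face with a slight forward lean.
- catch (a joint): Spring catch, a steel nose 20 mm wide in the middle of the upright, 6 mm proud at z 207.5 to 210, sloping back to the face at z = 222. Value = m pushed in: 0 out, 0.006 flush. Spring 2.5 N at 0, 6.6 N flush. The hooked shelf stops with its crossbar on this slope, some 20 mm too high; pressed on with 8 to 15 N the bar passes and the nose springs out over it, in the notch.
- spice_b: Spice jar with dark cap, 41 mm across, 104 mm high, loose on the left half of the stand's lower shelf. Origin: middle of its underside.
- salt_shaker: Grey salt shaker, 44 mm across, 90 mm high, between the stand and the loose shelf. Origin: middle of its underside.
- mug_tea: Dark mug, 88 x 126 x 106 mm, further back. Origin: middle of its underside.
- jam_jar: Glass jar with red lid, 65 mm across, 86 mm high, further back. Origin: middle of its underside.
- spice_a: Spice jar with yellow cap, 45 mm across, 100 mm high, back right. Origin: middle of its underside.
Mind the look-alikes: they are no part of the job. Leave any orange look-alike of the shelf alone.

How it is judged:
By the outcome, as a careful person would: the job done as asked, in the order asked, and still so for the second after the job is handed in, with the robot touching nothing.
It also fails if it takes over 54 s, if anything falls off the work surface, if the arm or the gripper's body presses on something with over 40 N, if the wrist force passes 120 N, or if a joint passes its speed limit or range.

## Working session

There is one attempt and no reset: what is moved stays moved. The work goes in short steps, Python scripts to look and compute and a tool call to move; the robot and the scene stay as the last step left them, time stands still between calls to the robot, and variables do not carry over. Pictures are saved under pics/ and viewed, about 8 in all and at most 12, crops included, and the job is handed in when it is done.

Besides the shell and the picture viewer there is one more tool, called after ">>>" as name(argument=value, ...), one argument or row to a line, values as JSON. carry_out: Moves the arm, as the interface text tells. Its arguments: {"type":"object","properties":{"deltas":{"type":"array","items":{"type":"array","items":{"type":"array","items":{"type":"number"}}}},"fingers":{"type":"number"}},"required":["deltas"]}

```bash
mkdir -p pics; ls; cat > h.py <<'E'
import numpy as np,cv2
from plant import bot
def snap(n,f):
    m=bot.camera_model(n); p,d=bot.capture(n); np.savez('pics/'+f+'.npz',p=p,d=d,K=m['K'],T=m['camera_from_world']); cv2.imwrite('pics/'+f+'.png',p); return p,d,np.array(m['K']),np.array(m['camera_from_world'])
def load(f):
    z=np.load('pics/'+f+'.npz'); return z['p'],z['d'],z['K'],z['T']
def cloud(d,K,T):
    v,u=np.mgrid[:d.shape[0],:d.shape[1]]
    c=np.stack([(u-K[0,2])/K[0,0]*d,(v-K[1,2])/K[1,1]*d,d],-1)
    return (c-T[:3,3])@T[:3,:3]
def proj(P,K,T):
    c=T[:3,:3]@np.array(P,float)+T[:3,3]; q=K@c; return q[:2]/q[2]
E
python3 - <<'E'
from h import *
o=bot.get_obs(); print(o); print(bot.tcp_to_grasp)
a=snap('scene','s0');b=snap('top','t0')
for x in (a,b): print(x[2],x[3])
cv2.imwrite('pics/both.png',cv2.resize(np.vstack([a[0],b[0]]),(450,600))) if 0 else None
E
```

```text
pics
{'time': 0.0, 'joint_positions': array([-1.44802477e+00,  3.42738157e-01,  1.52499733e+00,  2.21652566e-05,
        1.27538069e+00, -1.46044189e-01]), 'dq': array([-1.09782719e-03,  2.86340322e-05, -3.62461110e-04,  9.04605272e-04,
        1.47189650e-03,  1.26382003e-03]), 'tau': array([ 3.33624957e-03, -4.31235230e+01, -2.44218636e+01,  7.20926025e-02,
        5.60331834e-02, -1.41792975e-04]), 'tool_pos': array([ 139.40272625, -505.84995716,  291.54373814]), 'tcp_rot': array([-3.14008843e+00, -2.42681765e-04,  2.68809095e-01]), 'contact_force': array([0.33072559, 0.32378421, 1.69759032]), 'moment': array([-0.03354767, -0.04235692,  0.0116172 ]), 'grip_width': 91.48097167735293}
46.699999999999996
[[492.3292818    0.         255.90359835]
 [  0.         492.3292818  182.39421911]
 [  0.           0.           1.        ]] [[-5.67910691e-01 -8.23082664e-01  3.51795377e-03  3.04370096e+02]
 [-4.92427220e-01  3.36333986e-01 -8.02742103e-01  4.33785841e+02]
 [ 6.59539901e-01 -4.57618158e-01 -5.96315974e-01  9.48627794e+02]
 [ 0.00000000e+00  0.00000000e+00  0.00000000e+00  1.00000000e+00]]
[[474.18257601   0.         249.27979914]
 [  0.         474.18257601 189.48574546]
 [  0.           0.           1.        ]] [[-1.37794206e-02 -9.99736903e-01 -1.83372079e-02 -4.05758198e+01]
 [-9.94267492e-01  1.56440831e-02 -1.05770588e-01  6.03277440e+02]
 [ 1.06029629e-01  1.67746323e-02 -9.94221469e-01  1.46155302e+03]
 [ 0.00000000e+00  0.00000000e+00  0.00000000e+00  1.00000000e+00]]
```

View pics/s0.png

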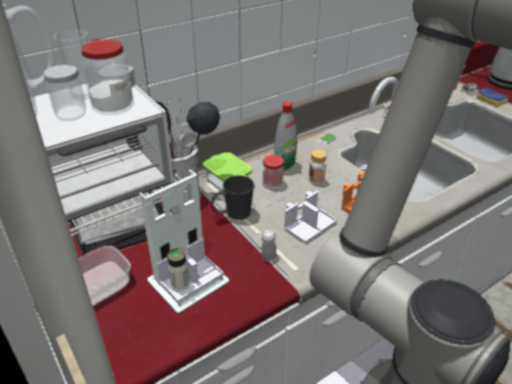

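View pics/t0.png

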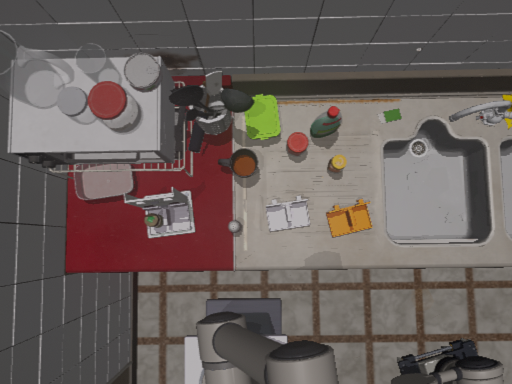

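Candidates for the loose shelf:
- Grey/white shelf: scene (308,215), top (288,213). It's loose and aluminium, so this is my choice.
- Orange look-alike: scene (352,190), top (349,218). Leave it alone.
- Fixed shelf on the stand: scene (190,280), top (172,213). Not the target.

Salt shaker: scene (268,245), top (234,227).

Next I'll measure rough positions from depth.

```bash
python3 - <<'E'
from h import *
for f,box in (('t0',(262,192,314,235)),('s0',(280,188,340,245))):
    p,d,K,T=load(f); c=cloud(d,K,T)
    u0,v0,u1,v1=box; q=c[v0:v1,u0:u1].reshape(-1,3); q=q[(q[:,2]>3)&(q[:,2]<90)]
    for lo,hi in ((3,12),(12,30),(30,60),(60,76)):
        s=q[(q[:,2]>lo)&(q[:,2]<hi)]
        if len(s)>5: r=cv2.minAreaRect(s[:,:2].astype(np.float32)); print(f,lo,hi,len(s),np.round(s.mean(0)),np.round(r[0]),np.round(r[1]),round(r[2],1))
for f,box in (('t0',(125,180,205,240)),('s0',(135,165,235,310))):
    p,d,K,T=load(f); c=cloud(d,K,T)
    u0,v0,u1,v1=box; q=c[v0:v1,u0:u1].reshape(-1,3); 
    for lo,hi in ((5,15),(100,200),(200,270),(265,295)):
        s=q[(q[:,2]>lo)&(q[:,2]<hi)]
        if len(s)>5: r=cv2.minAreaRect(s[:,:2].astype(np.float32)); print(f,lo,hi,len(s),np.round(s.mean(0)),np.round(r[0]),np.round(r[1]),round(r[2],1))
p,d,K,T=load('t0');c=cloud(d,K,T)
for n,(u,v) in dict(salt=(234,227),mug=(244,163)).items(): print(n,c[v,u])
cr=cv2.resize(load('s0')[0][150:320,130:350],None,fx=3.5,fy=3.5,interpolation=cv2.INTER_CUBIC);cv2.imwrite('pics/crop1.png',cr)
E
```

```text
t0 3 12 810 [ 519. -168.    7.] [ 529. -170.] [163. 134.] 89.1
t0 12 30 113 [ 513. -172.   16.] [ 518. -169.] [ 76. 129.] 7.9
t0 30 60 55 [ 547. -164.   48.] [ 533. -170.] [ 64. 126.] 15.9
t0 60 76 162 [ 547. -166.   70.] [ 556. -164.] [86. 95.] 50.2
s0 3 12 577 [ 513. -163.    6.] [ 524. -173.] [146. 169.] 49.9
s0 12 30 222 [ 524. -159.   19.] [ 517. -170.] [ 82. 132.] 8.1
s0 30 60 341 [ 541. -160.   46.] [ 556. -165.] [ 91. 100.] 50.7
s0 60 76 233 [ 545. -164.   67.] [ 557. -165.] [95. 93.] 54.2
t0 5 15 744 [543. 212.   9.] [546. 224.] [257. 189.] 89.2
t0 100 200 378 [536. 216. 141.] [536. 208.] [ 87. 131.] 6.3
t0 200 270 221 [559. 209. 231.] [563. 210.] [ 31. 130.] 6.8
t0 265 295 169 [559. 209. 279.] [566. 211.] [ 26. 129.] 6.2
s0 5 15 830 [557. 185.   9.] [696. 121.] [254. 558.] 53.1
s0 100 200 2568 [579. 198. 146.] [664. 138.] [188. 381.] 34.1
s0 200 270 2080 [617. 208. 225.] [655. 203.] [133. 232.] 85.8
s0 265 295 421 [556. 212. 274.] [565. 210.] [ 30. 131.] 6.6
salt [483.85926517  -3.06754515  90.74868493]
mug [685.05706624 -34.27425854  45.08405241]
```

View pics/crop1.png

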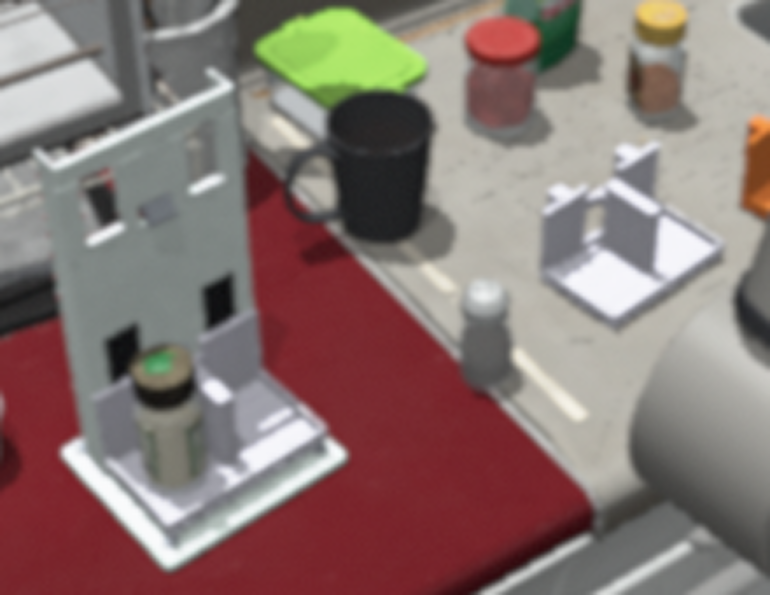

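The crop confirms it. The grey shelf is the loose one, with its hooks facing +x and yaw about 8°. The stand's free slots are the upper pair, with the catch between them. I'll go over the shelf and look with the wrist camera.

```bash
cat >> h.py <<'E'
from scipy.spatial.transform import Rotation as R
def delta(pos,yawdeg,o=None):
    o=o or bot.get_obs(); M=R.from_euler('xyz',o['tcp_rot']).as_matrix()
    y=np.degrees(o['tcp_rot'][2]); return np.round(M.T@(np.array(pos)-o['tool_pos']),1), round(-(yawdeg-y)/5,2)
E
python3 - <<'E'
from h import *
T=np.array(bot.camera_model('wrist')['camera_from_world']);o=bot.get_obs()
M=R.from_euler('xyz',o['tcp_rot']).as_matrix()
print('cam in tool',M.T@(-T[:3,:3].T@T[:3,3]-o['tool_pos']), (T[:3,:3]@M))
print(delta((480,-170,290),8))
E
```

```text
cam in tool [ 79.56994246  -0.34802997 -91.97905328] [[ 2.19583023e-04  9.99999874e-01  4.50426444e-04]
 [-9.56550789e-01  3.41371192e-04 -2.91565553e-01]
 [-2.91565670e-01 -3.66832925e-04  9.56550744e-01]]
(array([ 417.5, -233.3,    2. ]), np.float64(1.48))
```

>>> carry_out(
  deltas=[
    [[42,-23,0,0.15],[84,-47,0,0.3],[125,-70,0,0.45],[167,-93,0,0.6],[209,-117,0,0.75],[250,-140,0,0.9],[292,-163,0,1.05],[334,-187,0,1.2],[376,-210,0,1.35],[417,-233,0,1.48],[417,-233,0,1.48],[417,-233,0,1.48],[417,-233,0,1.48]],
  ],
  fingers=60,
)

```text
time: 1.4
tool_pos: [479.0, -171.3, 291.9]
tcp_rot: [-3.141, 0.001, 0.139]
contact_force: [-0.3, -0.2, 0.1]
grip_width: 59.9
```

```bash
python3 - <<'E'
from h import *
o=bot.get_obs();print(o['time'],o['tool_pos'],o['tcp_rot'],o['grip_width'])
p,d,K,T=snap('wrist','w1'); c=cloud(d,K,T)
q=c.reshape(-1,3); q=q[(q[:,2]>3)&(q[:,2]<90)&(q[:,0]>440)&(q[:,0]<600)&(q[:,1]>-260)&(q[:,1]<-90)]
for lo,hi in ((2,10),(10,18),(55,66),(66,76)):
    s=q[(q[:,2]>lo)&(q[:,2]<hi)]
    if len(s)>5: r=cv2.minAreaRect(s[:,:2].astype(np.float32)); print(lo,hi,len(s),np.round(s.mean(0),1),np.round(r[0],1),np.round(r[1],1),round(r[2],1))
print(K)
E
```

```text
1.4 [ 478.98653442 -171.28889352  291.90430213] [-3.14149587e+00  9.72365960e-04  1.39203074e-01] 59.93917957249269
2 10 5687 [ 521.8 -168.9    4.5] [ 521.  -168.9] [ 71.3 124.8] 8.0
10 18 678 [ 504.9 -170.9   12.9] [ 520.  -169.1] [ 73.3 130.3] 8.0
55 66 207 [ 559.9 -165.3   56.4] [ 563.2 -163.3] [23.  62.3] 8.7
66 76 1649 [ 550.4 -164.8   69.3] [ 559.8 -163.5] [97.4 90.1] 55.2
[[315.89767891   0.         262.48278264]
 [  0.         315.89767891 193.75333826]
 [  0.           0.           1.        ]]
```

View pics/w1.png

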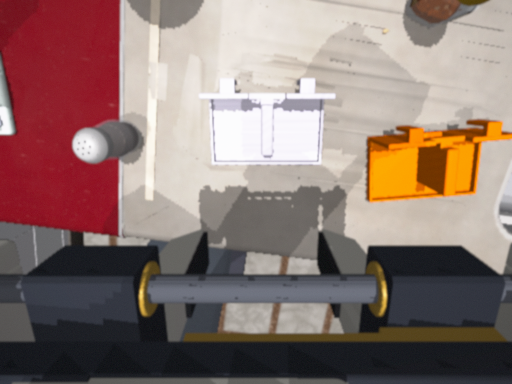

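The shelf's back plate is at pixel row 96, its fin at columns 262–273, rows 98–157, and its hooks at (227,86) and (307,86). It's square to the tool. Next I'll measure the fin and the plate top from depth, and cross-check by casting rays from the fin end in two views.

```bash
python3 - <<'E'
from h import *
p,d,K,T=load('w1'); c=cloud(d,K,T); q=c.reshape(-1,3)
q=q[(q[:,2]>60)&(q[:,2]<78)&(q[:,0]>440)&(q[:,0]<600)&(q[:,1]>-260)&(q[:,1]<-90)]
a=np.radians(8); C=np.array([[np.cos(a),np.sin(a)],[-np.sin(a),np.cos(a)]])
L=q[:,:2]@C.T; ref=C@np.array([557.6,-163.4]); L-=ref
fin=(L[:,0]<-12)&(np.abs(L[:,1])<20)
pc=lambda x:np.round(np.percentile(x,[1,50,99]),1)
print('fin x',pc(L[fin,0]),'y',pc(L[fin,1]),'z',pc(q[fin,2]))
for lo in range(-60,-10,10):
    s=fin&(L[:,0]>=lo)&(L[:,0]<lo+10); print(lo,pc(L[s,1]))
pl=(np.abs(L[:,1])>22)&(np.abs(L[:,1])<28)|(np.abs(L[:,1])>48); print('plate x',pc(L[pl,0]),'y',pc(L[pl,1]),'z',pc(q[pl,2]))
hk=(L[:,0]>2); print('hook x',pc(L[hk,0]),'y+',pc(L[hk&(L[:,1]>0),1]),'y-',pc(L[hk&(L[:,1]<0),1]))
# ray cast of the fin's free top end: wrist (267,157); scene view
def ray(uv,K,T):
    dd=T[:3,:3].T@np.linalg.inv(K)@np.array([*uv,1.]); return -T[:3,:3].T@T[:3,3],dd/np.linalg.norm(dd)
# front end of the fin in the scene crop at (650,222)/3.5+(130,150)
ra=ray((266.5,157),K,T); _,_,K2,T2=load('s0'); rb=ray((130+650/3.5,150+222/3.5),K2,T2)
A=np.stack([ra[1],-rb[1]],1); s=np.linalg.lstsq(A,rb[0]-ra[0],rcond=None)[0]
P1=ra[0]+s[0]*ra[1];P2=rb[0]+s[1]*rb[1];print('fin end',P1,P2, C@P1[:2]-ref)
E
```

```text
fin x [-55.1 -33.1 -12.1] y [-5.8 -0.7  5.2] z [67.2 69.2 71. ]
-60 [-5.9  0.2  5.2]
-50 [-5.8 -0.8  5.2]
-40 [-5.7 -0.7  5.2]
-30 [-5.6 -0.2  5.2]
-20 [-5.5 -0.2  5.2]
plate x [-0.2  2.6  4.4] y [-64.4 -22.3  64. ] z [67.8 69.3 70.9]
hook x [ 2.6  7.1 17.8] y+ [18.4 37.8 63. ] y- [-63.6 -38.5 -19.6]
fin end [ 499.32930821 -172.05560826   58.37140982] [ 500.53781333 -170.46129663   58.09447275] [-58.90823326  -0.4616596 ]
```

```bash
python3 - <<'E'
from h import *
print(delta((515.6,-169.6,92),8.0), bot.get_obs()['joint_positions'])
E
```

```text
(array([ 36.8,   3.1, 200. ]), np.float64(-0.02)) [-4.94721460e-01  3.12572860e-01  1.56778991e+00 -4.11555867e-04
  1.26178428e+00  9.37936002e-01]
```

>>> carry_out(
  deltas=[
    [[18,2,40,0],[37,3,80,0],[37,3,120,0],[37,3,150,0],[37,3,170,0],[37,3,185,0],[37,3,195,0],[37,3,200,0],[37,3,200,0],[37,3,200,0]],
  ],
)

```text
time: 2.45
tool_pos: [516.9, -169.1, 92.9]
tcp_rot: [3.141, -0.001, 0.139]
contact_force: [0.7, 0.7, 0.3]
grip_width: 59.9
```

>>> carry_out(
  deltas=[
    [[0,0,0,0],[0,0,0,0],[0,0,0,0],[0,0,0,0],[0,0,0,0],[0,0,0,0],[0,0,0,0],[0,0,0,0]],
  ],
  fingers=0,
)

```text
time: 3.25
tool_pos: [516.7, -168.7, 92.2]
tcp_rot: [3.141, -0.0, 0.14]
contact_force: [-1.4, 0.5, 1.3]
grip_width: 11.9
```

>>> carry_out(
  deltas=[
    [[0,0,-5,0],[0,0,-15,0],[0,0,-40,0],[0,0,-70,0],[0,0,-110,0],[0,0,-150,0],[0,0,-180,0],[0,0,-200,0],[0,0,-210,0],[0,0,-210,0],[0,0,-210,0]],
  ],
)

```text
time: 4.35
tool_pos: [516.2, -168.4, 301.3]
tcp_rot: [-3.141, 0.002, 0.14]
contact_force: [0.2, -0.0, -2.2]
grip_width: 11.9
```

```bash
python3 - <<'E'
from h import *
o=bot.get_obs(); print(o['tool_pos'],o['grip_width'],o['contact_force'],o['moment']);print(delta((462,199,302),6.3))
E
```

```text
[ 516.18757217 -168.39667709  301.25152329] 11.851594636893935 [ 0.18780144 -0.0263451  -2.20363929] [0.00168025 0.06149355 0.02775126]
(array([  -2.5, -371.4,   -0.4]), np.float64(0.34))
```

>>> carry_out(
  deltas=[
    [[-5,-15,0,0],[-8,-45,0,0.05],[-8,-80,0,0.1],[-8,-120,0,0.15],[-6,-160,0,0.2],[-5,-200,0,0.25],[-3,-240,0,0.3],[-3,-280,0,0.34],[-3,-315,0,0.34],[-3,-345,0,0.34],[-3,-363,0,0.34],[-3,-371,0,0.34],[-3,-371,0,0.34],[-3,-371,0,0.34],[-3,-371,0,0.34]],
  ],
)

```text
time: 5.85
tool_pos: [462.2, 197.4, 301.9]
tcp_rot: [3.141, 0.001, 0.109]
contact_force: [-0.1, 0.4, -1.4]
grip_width: 11.7
```

```bash
python3 - <<'E'
from h import *
o=bot.get_obs(); print(o['tool_pos'],o['tcp_rot'],o['grip_width'])
p,d,K,T=snap('wrist','w2'); c=cloud(d,K,T); q=c.reshape(-1,3)
s=q[(q[:,2]>272)&(q[:,2]<288)&(q[:,0]>535)&(q[:,0]<620)&(np.abs(q[:,1]-209)<90)]
r=cv2.minAreaRect(s[:,:2].astype(np.float32)); print('stand',len(s),s.mean(0),r)
s=q[(q[:,2]>265)&(q[:,2]<300)&(q[:,0]<530)&(q[:,0]>440)&(np.abs(q[:,1]-209)<90)]
if len(s)>4: r=cv2.minAreaRect(s[:,:2].astype(np.float32)); print('shelf',len(s),s.mean(0),r)
snap('scene','s2')
E
```

```text
[462.22875807 197.39208011 301.92298677] [3.14114003e+00 5.26588643e-04 1.08657899e-01] 11.714696998739775
stand 9497 [559.62523818 211.22715214 278.44510282] ((564.0969848632812, 211.551025390625), (16.692405700683594, 131.05296325683594), 6.249943256378174)
shelf 11881 [500.55713198 202.07903426 276.807118  ] ((505.35382080078125, 202.64260864257812), (97.91915893554688, 90.77700805664062), 53.64061737060547)
```

View pics/w2.png

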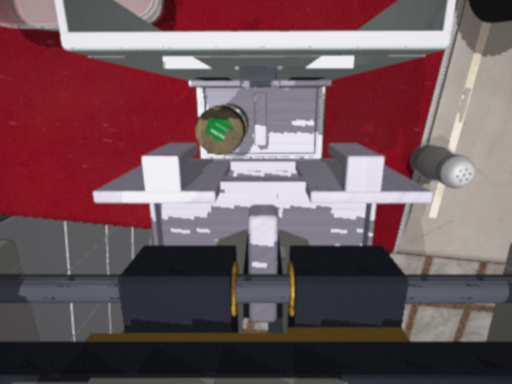

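The stand's top edge runs along rows 32–48, with slot sills at (185,62) and (328,62) and the catch at (262,75). The held shelf's hooks are at (165,165) and (360,165). Now I'll get precise relative numbers in the stand's frame.

```bash
cat > rel.py <<'E'
from h import *
def rel(f,yaw=6.25):
    p,d,K,T=load(f); c=cloud(d,K,T); a=np.radians(yaw); C=np.eye(3); C[:2,:2]=[[np.cos(a),np.sin(a)],[-np.sin(a),np.cos(a)]]
    return p,(c@C.T)-np.r_[(C@np.r_[553,209.5,0])[:2],0]
E
python3 - <<'E'
from rel import *
p,L=rel('w2'); q=L.reshape(-1,3); pc=lambda x:np.round(np.percentile(x,[1,50,99]),1)
tp=q[(q[:,2]>274)&(q[:,2]<286)&(q[:,0]>-15)&(q[:,0]<30)]
print('top y',pc(tp[:,1]),'z',pc(tp[:,2]))
for y in (-50,-30,0,30,50):
    s=tp[np.abs(tp[:,1]-y)<8]; print(y,'top x',pc(s[:,0]),'z',np.median(s[:,2]).round(1))
sh=q[(q[:,2]>268)&(q[:,2]<286)&(q[:,0]<-25)&(q[:,0]>-110)]
for lo,hi in ((-64,-48),(-28,-20),(20,28),(48,64)):
    s=sh[(sh[:,1]-0>lo-4)&(sh[:,1]<hi-4)]; print(lo,'plate x',pc(s[:,0]),'z',pc(s[:,2]))
hk=sh[(sh[:,0]>-42)]; 
for sg in (1,-1):
    s=hk[sg*(hk[:,1]+4)>0]; print('hook y',pc(s[:,1]),'x',pc(s[:,0]),'z',pc(s[:,2]))
print('all y',pc(sh[sh[:,0]>-55][:,1]))
f=sh[(sh[:,0]<-60)&(np.abs(sh[:,1]+4)<15)]; print('fin y',pc(f[:,1]),'x',pc(f[:,0]),[np.median(f[np.abs(f[:,0]-x)<4,2]).round(1) for x in (-95,-85,-75,-65)])
# slots: ray check of sill lower ends/catch by depth
for n,(u,v) in dict(sillL=(185,62),sillR=(328,62),catch=(262,75)).items(): print(n,np.round(L[v,u],1))
E
```

```text
top y [-63.1   1.1  64.6] z [274.4 279.  280.8]
-50 top x [3.3 6.  9.5] z 279.0
-30 top x [3.3 5.8 9. ] z 279.1
0 top x [3.2 5.8 9.1] z 279.1
30 top x [3.1 5.8 9.2] z 279.1
50 top x [3.  5.7 9.2] z 279.1
-64 plate x [-50.6 -46.7 -45.6] z [268.3 278.6 280.4]
-28 plate x [-50.6 -46.8 -45.5] z [268.3 278.5 280.2]
20 plate x [-50.5 -46.9 -45.5] z [268.2 278.4 280.2]
48 plate x [-50.6 -46.7 -45.4] z [268.3 278.6 280.3]
hook y [29.  35.2 42.8] x [-41.9 -36.2 -32.1] z [268.7 278.8 280.5]
hook y [-46.3 -38.6 -32.6] x [-41.9 -36.2 -32.2] z [268.7 278.8 280.6]
all y [-64.5  16.2  61.1]
fin y [-11.5  -1.5   8.1] x [-104.6  -78.1  -60.3] [np.float64(279.8), np.float64(275.0), np.float64(279.0), np.float64(279.0)]
sillL [  6.1  39.8 211.5]
sillR [  6.1 -36.9 211. ]
catch [ -0.6  -1.4 213.5]
```

>>> carry_out(
  deltas=[
    [[0,-2.6,10,0],[0,-2.6,20,0],[0,-2.6,25,0],[8,-2.6,25,0],[16,-2.6,25,0],[22,-2.6,25,0],[27,-2.6,25,0],[31,-2.6,25,0],[35,-2.6,25,0],[38,-2.6,25,0],[40,-2.6,25,0],[42,-2.6,25,0],[43,-2.6,25,0],[44,-2.6,25,0],[44,-2.6,25,0],[44,-2.6,25,0]],
  ],
)

```text
time: 7.55
tool_pos: [505.4, 205.8, 277.2]
tcp_rot: [3.142, 0.0, 0.11]
contact_force: [-0.3, 0.1, -3.1]
grip_width: 12.2
```

```bash
python3 - <<'E'
from rel import *
o=bot.get_obs(); print(o['tool_pos'],o['tcp_rot'],o['grip_width'],o['contact_force'],o['moment'])
snap('wrist','w3'); snap('scene','s3'); p,L=rel('w3'); q=L.reshape(-1,3); pc=lambda x:np.round(np.percentile(x,[1,50,99]),1)
sh=q[(q[:,2]>245)&(q[:,2]<262)&(q[:,0]<5)&(q[:,0]>-12)]; 
for lo,hi in ((-64,-48),(-28,-20),(20,28),(48,64)):
    s=sh[(sh[:,1]>lo)&(sh[:,1]<hi)]; print(lo,'plate x',pc(s[:,0]),'z',pc(s[:,2])) if len(s) else print(lo)
print('y',pc(sh[:,1]))
tp=q[(q[:,2]>274)&(q[:,2]<286)&(q[:,0]>-15)&(q[:,0]<30)]; print('top x',pc(tp[:,0]),'y',pc(tp[:,1]),'z',pc(tp[:,2]))
a=cv2.resize(p[:230],(760,342)); b=cv2.resize(load('s3')[0][160:300,120:250],None,fx=2.5*0+1.8,fy=1.8)
z=np.zeros((342+b.shape[0],760,3),np.uint8); z[:342]=a; z[342:,:b.shape[1]]=b; cv2.imwrite('pics/v3.png',z)
E
```

```text
[505.43915119 205.78820148 277.21198842] [3.14151598e+00 1.93311299e-05 1.09979285e-01] 12.180228234884162 [-0.28877828  0.13246813 -3.06397607] [-0.01812351  0.03002818 -0.0421928 ]
-64 plate x [-6.7 -5.2 -3.7] z [253.2 254.3 255.8]
-28 plate x [-6.9 -5.2 -3.7] z [253.1 254.4 255.7]
20 plate x [-6.8 -5.3 -3.8] z [252.5 254.3 255.7]
48 plate x [-6.8 -5.3 -3.9] z [253.  254.4 255.7]
y [-61.4   1.8  65.4]
top x [-13.2   7.6  28.3] y [-63.4   1.9  80.9] z [274.2 279.  285.5]
```

View pics/v3.png

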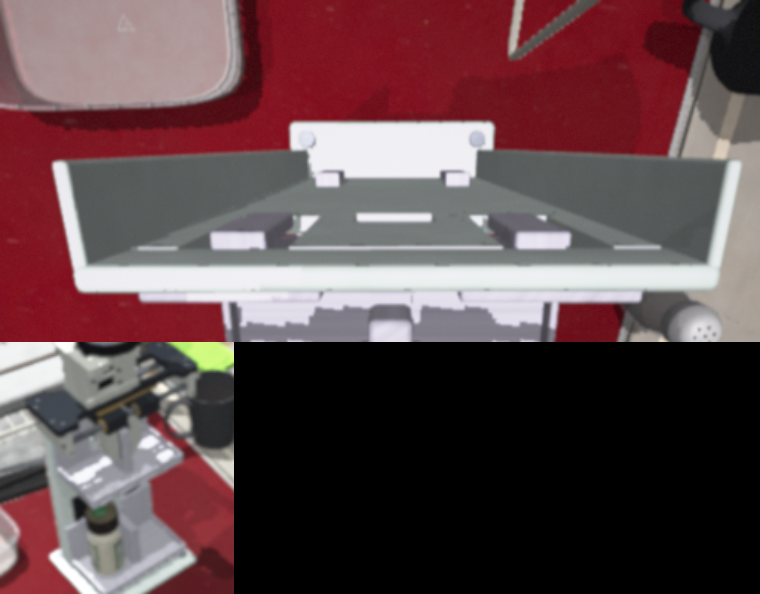

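Both hooks show behind the upright through the slots at (252,237) and (528,237) in the crop, and they're centred. About 4.5 mm of gap is left, so I'll close most of it.

>>> carry_out(
  deltas=[
    [[1,0,0,0],[2,0,0,0],[3,0,0,0],[4,0,0,0],[4,0,0,0],[4,0,0,0]],
  ],
)

```text
time: 8.25
tool_pos: [509.5, 206.2, 277.1]
tcp_rot: [3.141, 0.0, 0.11]
contact_force: [-0.1, 0.7, -1.9]
grip_width: 11.7
```

>>> carry_out(
  deltas=[
    [[0.5,0,3,0],[0.5,0,6,0],[0.5,0,9,0],[0.5,0,11,0],[0.5,0,12,0],[0.5,0,12,0]],
  ],
)

```text
time: 8.85
tool_pos: [509.7, 206.2, 265.2]
tcp_rot: [3.141, 0.001, 0.11]
contact_force: [-2.3, -1.0, -0.1]
grip_width: 11.7
```

>>> carry_out(
  deltas=[
    [[0,0,3,0],[0,0,6,0],[0,0,9,0],[0,0,12,0],[0,0,14,0],[0,0,16,0],[0,0,16,0]],
  ],
)

```text
time: 9.55
tool_pos: [508.9, 206.2, 248.1]
tcp_rot: [3.141, 0.003, 0.11]
contact_force: [-4.9, -0.9, -0.3]
grip_width: 12.1
```

>>> carry_out(
  deltas=[
    [[0,0,2,0],[0,0,4,0],[0,0,6,0],[0,0,8,0],[0,0,8,0],[0,0,8,0]],
  ],
)

```text
time: 10.15
tool_pos: [510.0, 206.2, 241.4]
tcp_rot: [3.141, -0.0, 0.11]
contact_force: [-4.1, -1.7, 4.5]
grip_width: 11.4
```

```bash
python3 - <<'E'
from rel import *
o=bot.get_obs(); print(o['tool_pos'],o['tcp_rot'],o['grip_width'],o['contact_force'],o['moment'])
snap('wrist','w4'); snap('scene','s4'); p,L=rel('w4'); q=L.reshape(-1,3); pc=lambda x:np.round(np.percentile(x,[1,50,99]),1)
for y in (-55,-24,24,55):
    s=q[(np.abs(q[:,1]-y-1)<5)&(q[:,2]>208)&(q[:,2]<240)&(q[:,0]<4)&(q[:,0]>-10)]; print(y,len(s),pc(s[:,0]) if len(s) else '',pc(s[:,2]) if len(s) else '')
for sg in (1,-1):
    s=q[(np.abs(q[:,1]-sg*38-1)<5)&(q[:,2]>200)&(q[:,2]<262)&(q[:,0]>9.5)&(q[:,0]<24)]; print('hook',len(s),pc(s[:,0]),pc(s[:,2]))
f=q[(np.abs(q[:,1]-1)<4)&(q[:,2]>200)&(q[:,2]<250)&(q[:,0]<-8)&(q[:,0]>-60)]; print('fin',len(f),pc(f[:,0]),pc(f[:,2]))
a=cv2.resize(p[40:240],(768,300)); b=cv2.resize(load('s4')[0][160:310,120:260],None,fx=2,fy=2)
z=np.zeros((600,768,3),np.uint8); z[:300]=a; z[300:300+b.shape[0],:b.shape[1]]=b; cv2.imwrite('pics/v4.png',z)
E
```

```text
[509.97368445 206.22770292 241.41408025] [ 3.14144146e+00 -2.74636516e-04  1.09990491e-01] 11.36461747324788 [-4.09506569 -1.71389513  4.47850085] [-0.10429016  0.47779741  0.02405218]
-55 330 [-2.3  1.2  4. ] [208.7 219.2 238.3]
-24 0  
24 0  
55 289 [-2.3  1.2  4. ] [210.4 219.3 238.3]
hook 684 [ 9.6 14.2 16.1] [200.4 219.2 220.8]
hook 690 [ 9.6 14.3 16.2] [200.6 219.1 220.6]
fin 382 [-56.8 -51.1 -31.9] [217.4 218.6 219.9]
```

View pics/v4.png

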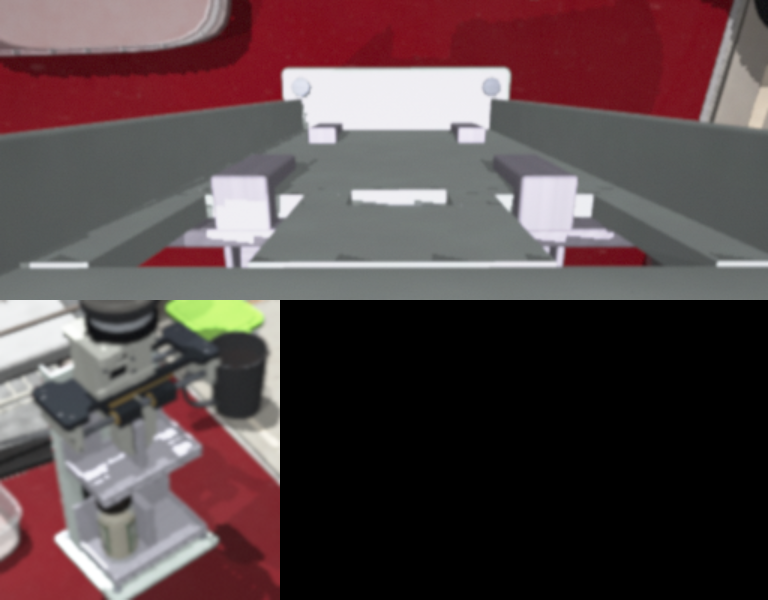

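The hook tops read 219.2. With the stand's 0.9 mm reading bias that's 220.1, against 220 for fully home. A firm extra press will make sure the catch has snapped.

>>> carry_out(
  deltas=[
    [[0,0,1,0],[0,0,2,0],[0,0,3,0],[0,0,3,0],[0,0,3,0]],
  ],
)

```text
time: 10.75
tool_pos: [509.9, 206.2, 241.2]
tcp_rot: [3.141, -0.003, 0.11]
contact_force: [-11.8, -3.9, 23.4]
grip_width: 11.6
```

It's on a hard stop, with 23 N at no travel. Now I'll unload it and tug gently upward to prove the catch.

>>> carry_out(
  deltas=[
    [[0,0,-2,0],[0,0,-3,0],[0,0,-4,0],[0,0,-5,0],[0,0,-6,0],[0,0,-6,0]],
  ],
)

```text
time: 11.35
tool_pos: [510.0, 206.2, 243.2]
tcp_rot: [3.141, 0.001, 0.11]
contact_force: [1.7, 1.0, -7.1]
grip_width: 11.7
```

The tug met about 5 N beyond the shelf's weight after 2 mm, so the catch holds. Lower, release and back off.

>>> carry_out(
  deltas=[
    [[0,0,1.5,0],[0,0,2.5,0],[0,0,2.5,0]],
  ],
)

```text
time: 11.65
tool_pos: [510.0, 206.3, 241.7]
tcp_rot: [3.141, -0.0, 0.11]
contact_force: [-0.6, -0.1, -1.9]
grip_width: 12.1
```

>>> carry_out(
  deltas=[
    [[0,0,0,0],[0,0,0,0],[0,0,0,0],[0,0,0,0],[0,0,0,0]],
  ],
  fingers=40,
)

```text
time: 12.15
tool_pos: [510.1, 206.3, 241.8]
tcp_rot: [3.142, -0.0, 0.11]
contact_force: [0.4, 0.8, -0.1]
grip_width: 39.7
```

>>> carry_out(
  deltas=[
    [[0,0,-10,0],[0,0,-30,0],[0,0,-60,0],[-10,0,-90,0],[-30,0,-110,0],[-50,0,-120,0],[-50,0,-120,0],[-50,0,-120,0]],
  ],
)

```text
time: 12.95
tool_pos: [460.4, 200.8, 362.3]
tcp_rot: [-3.141, -0.002, 0.11]
contact_force: [-0.2, -0.8, -0.9]
grip_width: 39.6
```

```bash
python3 - <<'E'
from rel import *
o=bot.get_obs(); print(o['time'],o['tool_pos'],o['contact_force'])
snap('wrist','w5'); snap('scene','s5'); p,L=rel('w5'); q=L.reshape(-1,3); pc=lambda x:np.round(np.percentile(x,[1,50,99]),1)
for sg in (1,-1):
    s=q[(np.abs(q[:,1]-sg*38-1)<5)&(q[:,2]>210)&(q[:,2]<262)&(q[:,0]>9.5)&(q[:,0]<24)]; print('hook',len(s),pc(s[:,0]) if len(s) else '',pc(s[:,2]) if len(s) else '')
f=q[(np.abs(q[:,1]-1)<4)&(q[:,2]>205)&(q[:,2]<250)&(q[:,0]<-12)&(q[:,0]>-60)]; print('fin',len(f),pc(f[:,0]),pc(f[:,2]))
s=q[(np.abs(q[:,1])>45)&(np.abs(q[:,1])<70)&(q[:,2]>212)&(q[:,2]<240)&(q[:,0]<2)&(q[:,0]>-8)]; print('plate',pc(s[:,0]),pc(s[:,2])) if len(s) else 0
a=cv2.resize(p,(400,300)); b=cv2.resize(load('s5')[0][150:320,120:350],(800,591)); b[:240,480:]=cv2.resize(a,(320,240)); cv2.imwrite('pics/v5.png',b)
E
```

```text
12.95 [460.43853003 200.84899624 362.33666003] [-0.22538333 -0.82841487 -0.87024233]
hook 0  
hook 0  
fin 693 [-57.  -33.9 -12.2] [217.4 218.8 220.5]
plate [-2.9 -0.3  1.9] [213.6 219.2 220.8]
```

View pics/v5.png

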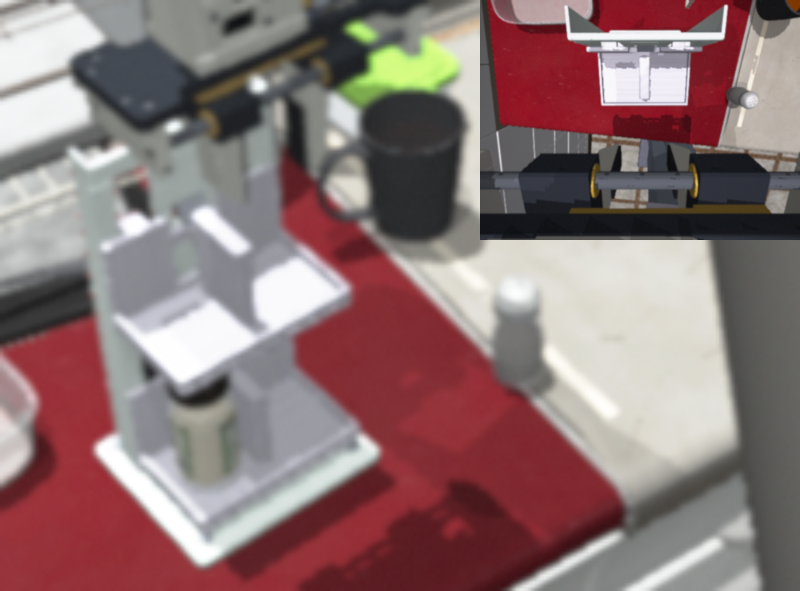

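The shelf hangs level and home: plate top 219.2 and fin 218.8, with the known 0.9 mm low reading. The jar and salt shaker haven't moved, and the arm is clear. Handing in.

```bash
python3 -c "
from plant import bot
print(bot.close_job())"
```

```text
the job is handed in; nothing more can be done
None
```

The loose shelf now hangs in the stand's upper slots, pressed fully home with the spring catch holding it. I handed the job in with the robot clear, after about 13 s of the 54 s allowed.

**What I did:** I gripped the grey shelf by its fin and carried it over the salt shaker. I then passed both hooks through the free slots, pressed down to a hard stop, released and backed off.

**Last checks:**
- **Seated:** the plate top reads 219.2 mm. With the 0.9 mm low reading seen on the stand's own top edge, that is about 220 mm, the fully-home height. The last press met 23 N with no further travel.
- **Catch:** I did not see the nose directly. A gentle upward tug met about 5 N beyond the shelf's weight after about 2 mm, so it is holding.
- **Surroundings:** in the last picture the jar on the lower shelf and the salt shaker look unmoved; I did not measure their positions again.

**Disagreed:** an early two-view ray check put the fin's end at 58 mm high, against about 69 mm from depth. I blamed a rough pixel pick and used the depth value, which fits the stated 70 mm. In the last wrist picture the hooks gave no depth readings, so the final height rests on the plate and fin.

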